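# Put three porcelain pieces on their right kiln setters

## Task

The three painted porcelain pieces have been put on the wrong kiln setters: move the bottle vase to the middle of the triangular setter, the round cup to the middle of the square setter and the square brush pot to the middle of the round setter. First park one of them on the empty cork mat to free a setter; never stand a piece on the bare table, let none drop or tip over, and leave the colour dish, pigment jar and bowl where they are. At the end all three stand upright, each alone on its own setter.

Things in the scene. Friction and masses are not known exactly. Their poses are not given: they have to be found in the camera images.
- vase: White porcelain bottle vase, solid, 122 mm tall, about 0.2 kg: foot 48 mm across, belly 64 mm across at 42 mm height, shoulder narrowing to a straight round neck 28 mm across from 73 to 113 mm height, lip 36 mm across at the top; red bands. Starts on the round setter. Origin: centre of the foot's underside, z up the vase.
- cup: White porcelain tall round cup, open at the top, 72 mm tall, about 0.14 kg: foot 44 mm across, 58 mm across at 14 mm height, 62 mm at the rim, wall 4 mm. Starts on the triangular setter. Origin: centre of the foot's underside, z up.
- pot: White porcelain square brush pot, open at the top, 46 x 46 mm and 85 mm tall, straight walls 4 mm thick, about 0.2 kg. Starts on the square setter. Origin: centre of the underside, z up, x and y square to its side faces (it has any yaw). Its yaw at the end does not matter.
- round_setter: Round brownish fireclay disc, 104 mm across, 12 mm thick, fixed. In the end it carries the square brush pot. Origin: centre of the underside; the top is 12 mm above it.
- square_setter: Square brownish fireclay tile, 92 x 92 mm, 12 mm thick, fixed. In the end it carries the round cup. Origin: centre of the underside; x and y along its sides.
- triangle_setter: Triangular brownish fireclay slab with three equal sides of about 125 mm, 12 mm thick, fixed. In the end it carries the bottle vase. Origin: middle (centroid) of the underside; the corners lie 72 mm and the sides 36 mm from it.
- cork_mat: Rectangular cork mat, 115 x 80 mm (its x and y) and 6 mm thick, fixed, empty at the start: the free spot for parking a piece. Origin: centre of the underside.
- colour_dish: Bystander: shallow white dish 94 mm across and 22 mm tall with dried red colour inside, 0.15 kg, loose; stands among the setters. Origin: centre of the underside. Not to be moved.
- pigment_jar: Bystander: small round jar with a black cap, 38 mm across, 45 mm tall, loose; stands among the setters. Origin: centre of the underside. Not to be moved.
- bowl: Bystander: white bowl 112 mm across, 55 mm tall, loose; stands beyond the setters. Origin: centre of the underside. Not to be moved.
There are look-alikes about, which are no part of the job. Leave any green, pink or purple look-alike of the pot alone.

How it is judged (in metres and radians):
On the way:
1. one of the three pieces is parked on the cork mat: upright, at rest, released, its centre within 40 mm (along the mat's length) and 25 mm (across) of the mat's middle (((x of vase in the frame of cork_mat between -0.04 and 0.04 m and y of vase in the frame of cork_mat between -0.025 and 0.025 m and height (world z) of vase between 0.003 and 0.009 m and angle between vase's own z axis and vertical below 0.09 rad and contact force between the fingers and vase below 0.05 N and linear speed of vase below 0.02 m/s and angular speed of vase below 0.2 rad/s) or (x of cup in the frame of cork_mat between -0.04 and 0.04 m and y of cup in the frame of cork_mat between -0.025 and 0.025 m and height (world z) of cup between 0.003 and 0.009 m and angle between cup's own z axis and vertical below 0.09 rad and contact force between the fingers and cup below 0.05 N and linear speed of cup below 0.02 m/s and angular speed of cup below 0.2 rad/s) or (x of pot in the frame of cork_mat between -0.04 and 0.04 m and y of pot in the frame of cork_mat between -0.025 and 0.025 m and height (world z) of pot between 0.003 and 0.009 m and angle between pot's own z axis and vertical below 0.09 rad and contact force between the fingers and pot below 0.05 N and linear speed of pot below 0.02 m/s and angular speed of pot below 0.2 rad/s))), for 0.2 s.
At the end, for the whole second after the job is handed in: Vase on the triangular, cup on the square and brush pot on the round setter: each foot flat on the setter's top, its centre within 12 mm of the setter's centre, upright within 5 degrees, released and at rest; colour dish, pigment jar and bowl within 15 mm of where they were (horizontal distance between vase and triangle_setter below 0.012 m and height (world z) of vase between 0.009 and 0.015 m and angle between each of vase, cup, pot's own z axis and vertical below 0.09 rad and contact force between the fingers and vase below 0.05 N and linear speed of each of vase, cup, pot below 0.02 m/s and angular speed of each of vase, cup, pot below 0.2 rad/s and horizontal distance between cup and square_setter below 0.012 m and height (world z) of cup between 0.009 and 0.015 m and contact force between the fingers and cup below 0.05 N and horizontal distance between pot and round_setter below 0.012 m and height (world z) of pot between 0.009 and 0.015 m and contact force between the fingers and pot below 0.05 N and distance of each of colour_dish, pigment_jar, bowl from where it was at the start of the episode below 0.015 m); the robot touches nothing.
It fails at once if a piece tips over (angle between any of vase, cup, pot's own z axis and vertical above 0.5 rad).
It fails at once if a piece stands on or touches the bare table top (its foot below the cork mat's surface) (height (world z) of any of vase, cup, pot below 0.003 m).
It fails at once if a piece is let fall (more than about 18 mm free fall) ((linear speed of vase above 0.6 m/s and contact force between the fingers and vase below 0.01 N) or (linear speed of cup above 0.6 m/s and contact force between the fingers and cup below 0.01 N) or (linear speed of pot above 0.6 m/s and contact force between the fingers and pot below 0.01 N)).
It fails at once if the colour dish, the pigment jar or the bowl is shifted by more than 15 mm (distance of any of colour_dish, pigment_jar, bowl from where it was at the start of the episode above 0.015 m).
It also fails if it takes over 122 s, if anything falls off the work surface, if the arm or the gripper's body presses on something with over 40 N, if the wrist force passes 120 N, or if a joint passes its speed limit or range.

## Robot

A 7-joint arm with a two-finger parallel gripper is mounted at the origin on the work surface. World frame = base frame: x ahead of the robot, y to its left, z up, the work surface at z = 0. Lengths are in mm, angles in rad, forces in N, time in s.
With the tool pointing down it reaches from about 400 to 875 mm from the base axis. Payload 6.5 kg.
Tool frame: the origin (TCP) lies between the finger pads; the fingertips stand 14 mm ahead of it and the grasp point (between the pads) lies 5 mm behind it; z points along the fingers, y is the line along which they close (so a half turn about z gives the same grasp; the last joint's range is limited). The gripper opens to 85 mm and grips with 20 to 120 N. Pads are 22 mm wide; open, the fingers measure 114 mm over their backs; the gripper's body (76 mm by 85 mm) begins 54 mm behind the grasp point. The pads swing forward as they close: fully open they stand 13 mm farther back than shut.
Start: joints at [1.131, 0.536, -0.004, 1.538, 0.003, 1.067, -0.071], TCP at [237.347, -605.109, 245.29] pointing down, gripper open.
Joint ranges: [-2.7, 2.7], [-0.37, 2.16], [-1.27, 1.26], [0.24, 2.4], [-1.31, 4.45], [0.19, 1.91], [-2.76, 2.76]. Speed limits (rad/s): [2.39, 2.39, 3.14, 3.14, 3.14, 3.14, 3.14].

## Interface

Orientations are given as a unit quaternion [w, x, y, z].
In Python, from bench import env gives the robot as it stands.
- The arm moves only by the tool carry_out, never from a script. Its argument "plan" is a list that holds one entry, the list of rows, each a list of 7 numbers: the shift along the tool's x, y, z in units of 30 mm (1.0 is 30 mm), then the turn, a rotation vector about the tool's x, y, z in degrees, then the opening, from -1 (shut) to 1 (fully open). A call has exactly 10 rows; each row shifts and turns the commanded pose from where the row before left it, along the tool's axes as they then stand; what a row does not reach is not made up. A row lasts 1/12 s, in which the tool goes at most 41.7 mm and 7.16 degrees, less where a joint would pass 70% of its speed; a pose out of reach is approached as far as the arm can. A call is refused whole if a number of a shift passes 1 or a number of a turn 7.16, either way. A call with a gripper value outside its range is refused whole. The fingers move at their own pace and stop on an object; "squeeze" is the grip in N (left out, the last holds). Time passes only in rows, so rows that do not move let the fingers close, or fill a call up. It gives the time, the measured TCP pose, the force, the opening and the grip force at its end, in the units of the state.
- env.state(): the state, without advancing time (a new reading comes with each control period).
- env.read_camera(name): name is "scene" or "top" or "wrist"; returns a dict with "pixels" (420x560x3 uint8, red, green, blue), "intrinsics" (3x3 intrinsics, pixels), "R" (3x3) and "t" (3): a world point X has camera coordinates R X + t. Camera axes: x right, y down, z forward; pixel columns grow to the right and rows downward; lengths in mm; the calibration is good to about 2 mm. A picture is of the moment at which its call begins. There is no depth.
- env.hand_in(): hands the job in; it is judged then, once.
The state is a dict: "t": time; "joint_pos": joint angles; "dq": joint speeds; "tau": joint torques, N m; "ee_pos": TCP position; "ee_rot": TCP orientation; "contact_force": force on the tool from outside, world axes, zero at the start; "moment": the same for the moment, N m; "finger_gap": finger opening in mm; "grasp_force": force on a finger pad.
Only numpy, scipy, OpenCV 4.12 (cv2) and the standard library are available. Lean on these libraries where they do the work, as an engineer would, in place of code of your own. Each camera call takes 0.05 s, during which the arm holds its last target. There are 200 camera calls.

## Working session

There is one attempt and no reset: what is moved stays moved. The work goes in short steps, Python scripts to look and compute and a tool call to move; the robot and the scene stay as the last step left them, time stands still between calls to the robot, and variables do not carry over. Pictures are saved under pics/ and viewed, at most 14 in all, crops included, and the job is handed in when it is done.

Besides the shell and the picture viewer there is one more tool, called after ">>>" by a JSON object that holds its "name" and its "arguments", one argument or row to a line. carry_out: Moves the arm, as the interface text tells. Its arguments: {"type":"object","properties":{"plan":{"type":"array"},"squeeze":{"type":"number"}},"required":["plan"]}

```bash
mkdir -p pics; ls; python3 - <<'E'
from bench import env
import cv2,numpy as np,pickle
d={}
for n in ("top","scene"):
    c=env.read_camera(n); d[n]=c
    cv2.imwrite(f"pics/{n}0.png",cv2.resize(c["pixels"][:,:,::-1],(800,600),interpolation=cv2.INTER_CUBIC))
    print(n,np.array(c["intrinsics"]).tolist(),np.array(c["R"]).round(3).tolist(),np.array(c["t"]).round(1))
pickle.dump(d,open("cam0.pkl","wb"))
s=env.state();print(s)
E
```

```text
pics
top [[483.38246473678464, 0.0, 275.3884761381584], [0.0, 483.38246473678464, 210.54791127900788], [0.0, 0.0, 1.0]] [[-0.005, -1.0, -0.015], [-0.982, 0.008, -0.189], [0.189, 0.014, -0.982]] [ 25.7 623.1 880.3]
scene [[440.17002116605056, 0.0, 280.86232461766195], [0.0, 440.17002116605056, 212.80430908859458], [0.0, 0.0, 1.0]] [[-0.758, 0.652, -0.018], [0.447, 0.499, -0.743], [-0.475, -0.571, -0.67]] [ 475.4 -239.7 1215.5]
{'t': 0.1, 'joint_pos': array([ 1.13081335,  0.53711527, -0.00441335,  1.5387595 ,  0.00261892,
        1.06727474, -0.07118126]), 'dq': array([-5.83846016e-04, -1.38001216e-03,  1.51519906e-03, -1.64345854e-03,
        1.78649231e-05,  4.81518542e-04,  4.41553159e-04]), 'tau': array([ 2.72249650e-03, -5.84567463e+01,  1.05207335e+00, -2.59773159e+01,
        1.26744102e-02,  4.62610027e-03,  3.85751463e-06]), 'ee_pos': array([ 237.1157862 , -604.63407214,  244.49058236]), 'ee_rot': array([-7.45576140e-04,  9.82579033e-01,  1.85843598e-01, -2.14307709e-04]), 'contact_force': array([-0.43328793, -0.3390607 ,  0.22362741]), 'moment': array([0.0199493 , 0.01590493, 0.01922783]), 'grasp_force': 0.0, 'finger_gap': 85.62594569567594}
```

View pics/top0.png

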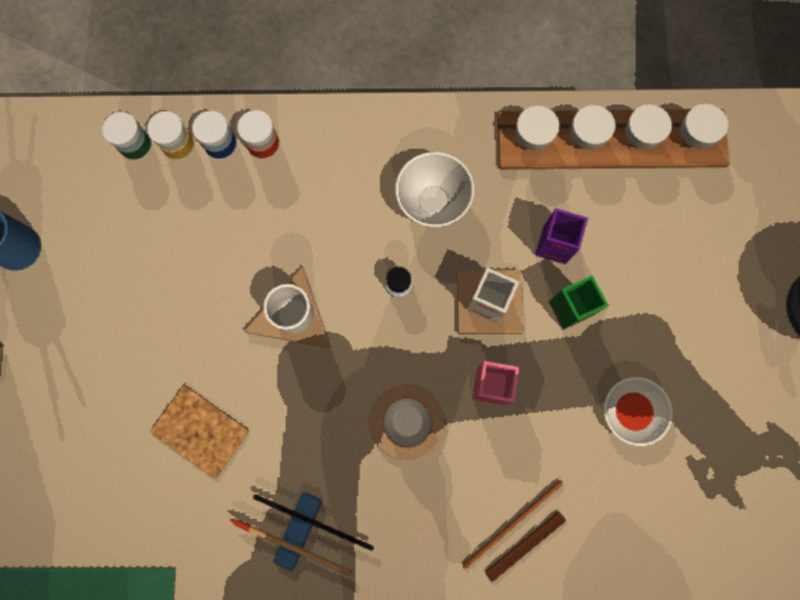

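View pics/scene0.png

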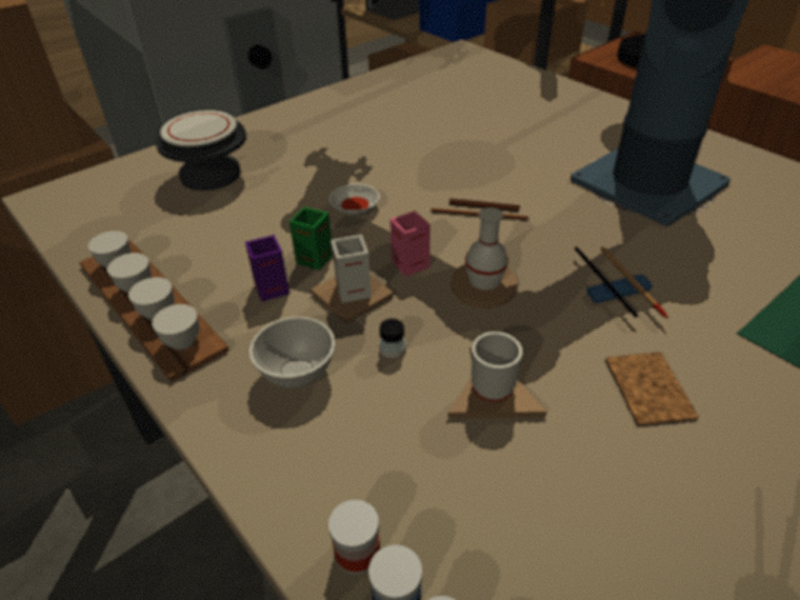

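The top view shows the cup on the triangle at about (287,307), the pot on the square at (495,293), the vase on the round setter at (407,421) and the mat at (200,431). The scene view confirms this. Next I'll make enlarged crops.

```bash
python3 - <<'E'
import cv2,numpy as np,pickle
d=pickle.load(open("cam0.pkl","rb"))
def mont(im,org,name):
    im=np.clip(255*(im/255.)**0.6,0,255).astype(np.uint8)[:,:,::-1]
    ts=[]
    for x,y in org:
        t=cv2.resize(im[y:y+60,x:x+80],None,fx=5,fy=5,interpolation=cv2.INTER_CUBIC)
        for k in range(0,80,10):
            t[0:(12 if k%20==0 else 6),k*5]=(0,0,255); 
            if k%20==0: cv2.putText(t,str(x+k),(k*5+2,12),0,.4,(0,0,255),1)
        for k in range(0,60,10):
            t[k*5,0:12]=(0,0,255); cv2.putText(t,str(y+k),(14,k*5+5),0,.4,(0,0,255),1)
        t[-1]=0;t[:,-1]=0
        ts.append(t)
    cv2.imwrite(name,np.vstack([np.hstack(ts[:2]),np.hstack(ts[2:])]))
mont(d["top"]["pixels"],[(160,184),(305,182),(245,264),(98,276-8)],"pics/m0.png")
mont(d["scene"]["pixels"],[(305,225),(205,160),(300,140),(300,170)],"pics/m1.png")
E
```

```text
(no output)
```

View pics/m0.png

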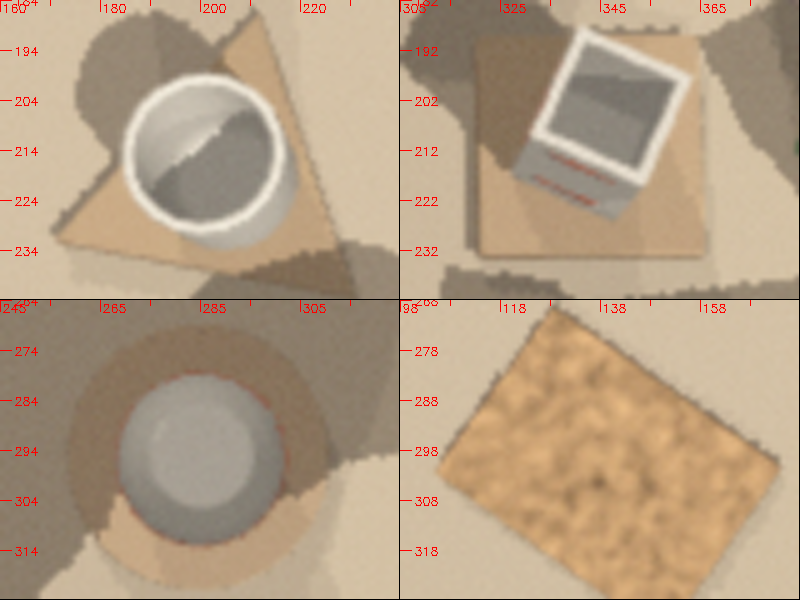

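View pics/m1.png

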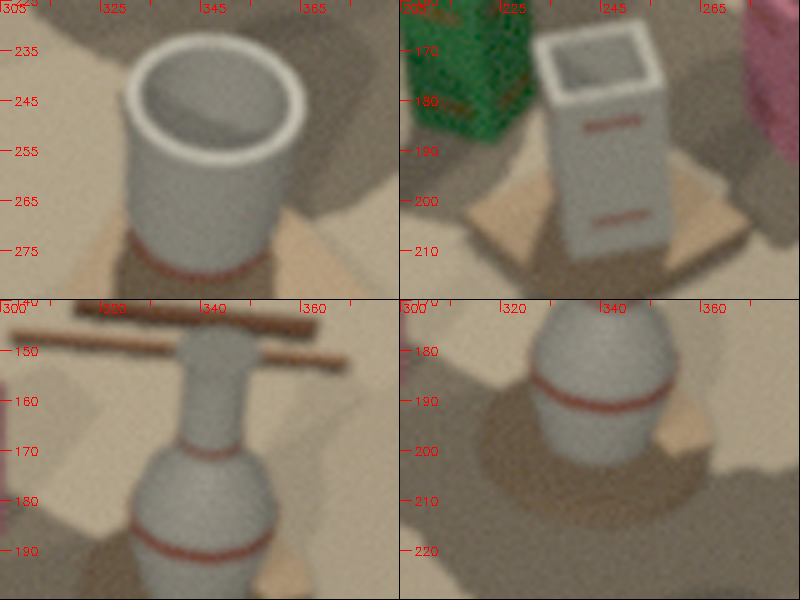

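Crop readings, in native pixels of the top view: triangle corners (211,186), (170,231), (231,243); square setter (320–366, 189–233); round setter centre (284.7,295.2); vase lip (285.3,295.3). The mat corners are (128.6,269), (174,301), (151,334.6), (105,302). In the scene view the cup rim is at (348,244.8), the pot rim at (244.5,172.6) and the vase lip at (344,149).

```bash
cat > h.py <<'E'
import numpy as np,pickle
d=pickle.load(open("cam0.pkl","rb"))
def bp(cam,p,z,c=None):
    c=c or d[cam];K=np.array(c["intrinsics"]);R=np.array(c["R"]);t=np.array(c["t"])
    C=-R.T@t; v=R.T@np.linalg.solve(K,[p[0],p[1],1.]); return (C+v*(z-C[2])/v[2])[:2]
def ang(a,b): return np.degrees(np.arctan2(*(b-a)[::-1]))
E
python3 - <<'E'
from h import *
def poly(cam,ps,z,n):
    q=np.array([bp(cam,p,z) for p in ps]); L=[np.linalg.norm(q[i]-q[i-1]).round(1) for i in range(len(q))]
    A=[ang(q[i-1],q[i]).round(1) for i in range(len(q))]
    print(n,q.mean(0).round(1),"sides",L,"ang",A, q.round(0).tolist())
T=[(211.3,186.4),(170.4,231.4),(230.8,243.6)]
poly("top",T,12,"tri")
poly("top",[(320,189.4),(364.4,189.4),(366,233.4),(321,233.6)],12,"sq")
poly("top",[(341.6,187.4),(363,198),(354,218.6),(331.6,208.6)],97,"pot")
poly("scene",[(231.6,167.6),(253,164.4),(257.6,181),(236,181.4)],97,"potS")
poly("top",[(128.6,269),(174,301),(151.2,334.6),(105.4,302)],6,"mat")
print("round",bp("top",(284.7,295.2),12)); print("vase",bp("top",(285.3,295.3),134),bp("top",(285.1,295.7),54),"S",bp("scene",(343.8,149.2),134))
print("cup",bp("top",(200.9,215),84),"S",bp("scene",(348,244.8),84))
print("jar",bp("top",(399/1.4286,279/1.4286),45),"pink rim",bp("top",(497/1.4286,382/1.4286),85),"bowl",bp("top",(434/1.4286,189/1.4286),55),"green",bp("top",(582/1.4286,298/1.4286),85),"purple",bp("top",(563/1.4286,233/1.4286),85),"dish",bp("top",(638/1.4286,411/1.4286),22))
E
```

```text
tri [613.5 168.1] sides [np.float64(126.4), np.float64(124.0), np.float64(126.1)] ang [np.float64(19.4), np.float64(138.9), np.float64(-101.8)] [[684.0, 155.0], [591.0, 236.0], [565.0, 113.0]]
sq [ 630.  -115.1] sides [np.float64(91.9), np.float64(91.2), np.float64(91.3), np.float64(90.8)] ang [np.float64(-0.0), np.float64(-90.5), np.float64(179.8), np.float64(89.9)] [[676.0, -70.0], [675.0, -161.0], [584.0, -160.0], [584.0, -70.0]]
pot [ 629.2 -113.5] sides [np.float64(45.1), np.float64(44.4), np.float64(43.0), np.float64(45.3)] ang [np.float64(-26.1), np.float64(-117.8), np.float64(155.0), np.float64(64.9)] [[659.0, -103.0], [639.0, -143.0], [600.0, -124.0], [619.0, -84.0]]
potS [ 633.1 -105.7] sides [np.float64(49.1), np.float64(45.8), np.float64(58.7), np.float64(43.7)] ang [np.float64(-115.5), np.float64(152.3), np.float64(61.1), np.float64(-40.3)] [[641.0, -140.0], [600.0, -119.0], [629.0, -68.0], [662.0, -96.0]]
mat [451.1 294.1] sides [np.float64(78.2), np.float64(113.9), np.float64(77.6), np.float64(113.9)] ang [np.float64(-33.4), np.float64(-124.2), np.float64(146.6), np.float64(56.1)] [[516.0, 320.0], [452.0, 226.0], [387.0, 268.0], [450.0, 363.0]]
round [461.82888084   4.92913769]
vase [459.55581103   4.33632223] [460.17110955   4.33280466] S [459.16950789   6.66507325]
cup [611.0834428 162.7030322] S [614.11842758 167.71876636]
jar [656.93630952  14.16205248] pink rim [ 510.54353963 -111.81608145] bowl [784.40021101 -36.09233288] green [ 620.24328253 -227.36537667] purple [ 709.46438243 -206.93484955] dish [ 474.53581491 -311.31321334]
```

>>> {"name": "carry_out", "arguments": {
  "plan": [
    [[0,0,0,0,0,-6.86,1],[0,0,0,0,0,-6.86,1],[0,0,0,0,0,-6.86,1],[0,0,0,0,0,-6.86,1],[0,0,0,0,0,-6.86,1],[0,0,0,0,0,-6.86,1],[0,0,0,0,0,-6.86,1],[0,0,0,0,0,-6.86,1],[0,0,0,0,0,-6.86,1],[0,0,0,0,0,-6.86,1]]
  ],
  "squeeze": 40
}}

```text
t: 0.93
ee_pos: [237.1, -604.8, 244.8]
ee_rot: [-0.0, 0.705, 0.709, 0.0]
contact_force: [-0.4, -0.0, 0.2]
finger_gap: 85.4
grasp_force: 0.0
```

>>> {"name": "carry_out", "arguments": {
  "plan": [
    [[0.4,0.2,0,0,0,0,1],[0.95,0.46,0,0,0,0,1],[0.95,0.46,0,0,0,0,1],[0.95,0.46,0,0,0,0,1],[0.95,0.46,0,0,0,0,1],[0.95,0.46,0,0,0,0,1],[0.95,0.46,0,0,0,0,1],[0.95,0.46,0,0,0,0,1],[0.95,0.46,0,0,0,0,1],[0.95,0.46,0,0,0,0,1]]
  ]
}}

```text
t: 1.77
ee_pos: [367.6, -335.0, 245.1]
ee_rot: [-0.0, 0.707, 0.707, -0.0]
contact_force: [1.0, 1.0, -1.2]
finger_gap: 85.6
grasp_force: 0.0
```

>>> {"name": "carry_out", "arguments": {
  "plan": [
    [[0.95,0.46,0,0,0,0,1],[0.95,0.46,0,0,0,0,1],[0.95,0.46,0,0,0,0,1],[0.95,0.46,0,0,0,0,1],[0.95,0.46,0,0,0,0,1],[0.95,0.46,0,0,0,0,1],[0.95,0.46,0,0,0,0,1],[0.95,0.46,0,0,0,0,1],[0.95,0.46,0,0,0,0,1],[0.95,0.46,0,0,0,0,1]]
  ]
}}

```text
t: 2.6
ee_pos: [505.5, -50.2, 245.0]
ee_rot: [-0.0, 0.707, 0.707, -0.0]
contact_force: [0.9, -0.2, 0.5]
finger_gap: 85.3
grasp_force: 0.0
```

>>> {"name": "carry_out", "arguments": {
  "plan": [
    [[0.9,0.45,0,0,0,0,1],[0.9,0.45,0,0,0,0,1],[0.9,0.45,0,0,0,0,1],[0.9,0.45,0,0,0,0,1],[0.9,0.45,0,0,0,0,1],[0.9,0.45,0,0,0,0,1],[0.9,0.45,0,0,0,0,1],[0.43,0.2,0,0,0,0,1],[0.43,0.2,0,0,0,0,1],[0,0,0,0,0,0,1]]
  ]
}}

```text
t: 3.43
ee_pos: [611.7, 166.3, 244.9]
ee_rot: [-0.001, 0.706, 0.708, 0.0]
contact_force: [-0.9, -0.2, 0.6]
finger_gap: 85.4
grasp_force: 0.0
```

```bash
python3 - <<'E'
from bench import env
import cv2
a=[env.read_camera(n)["pixels"][:,:,::-1] for n in("wrist","scene")]
cv2.imwrite("pics/w1.png",cv2.resize(a[0],(560,420)))
print(env.state()["ee_pos"],env.state()["joint_pos"].round(2))
E
```

```text
[611.36893233 162.53567133 244.80482876] [ 0.04  0.57 -0.54  1.56  0.32  1.1  -0.58]
```

View pics/w1.png

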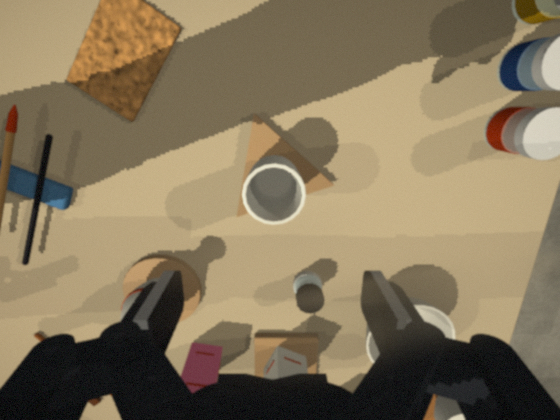

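The wrist view shows the cup rim centred at (274,193), in line with the finger midpoint at column ~273. The pink pot and the other pieces are clear of the fingers. Quick cross-check with this camera:

```bash
python3 - <<'E'
from bench import env
from h import *
c=env.read_camera("wrist")
print(bp("",(274,193),84,c), [bp("",p,12,c).round() for p in((258,114),(334,183))],bp("",(124,58),6,c),env.state()["ee_pos"])
E
```

```text
[612.72085943 162.79289388] [array([595., 232.]), array([684., 154.])] [453.99091176 288.28147184] [611.42566337 161.63366359 244.86699478]
```

>>> {"name": "carry_out", "arguments": {
  "plan": [
    [[0,0.03,0.5,0,0,0,1],[0,0,0.9,0,0,0,1],[0,0,0.9,0,0,0,1],[0,0,0.9,0,0,0,1],[0,0,0.9,0,0,0,1],[0,0,0.9,0,0,0,1],[0,0,0.6,0,0,0,1],[0,0,0.4,0,0,0,1],[0,0,0.26,0,0,0,1],[0,0,0,0,0,0,1]]
  ]
}}

```text
t: 4.42
ee_pos: [612.1, 162.0, 56.4]
ee_rot: [-0.0, 0.707, 0.707, -0.001]
contact_force: [-0.2, -0.8, -0.7]
finger_gap: 85.1
grasp_force: 0.0
```

>>> {"name": "carry_out", "arguments": {
  "plan": [
    [[0,0,0,0,0,0,0.6],[0,0,0,0,0,0,0.45],[0,0,0,0,0,0,0.35],[0,0,0,0,0,0,0.2],[0,0,0,0,0,0,0.1],[0,0,0,0,0,0,0],[0,0,0,0,0,0,0],[0,0,0,0,0,0,0],[0,0,0,0,0,0,0],[0,0,0,0,0,0,0]]
  ],
  "squeeze": 30
}}

```text
t: 5.25
ee_pos: [613.7, 163.6, 59.1]
ee_rot: [0.001, 0.707, 0.707, 0.001]
contact_force: [-1.6, -0.9, 6.5]
finger_gap: 59.6
grasp_force: 32.3
```

>>> {"name": "carry_out", "arguments": {
  "plan": [
    [[0,0,-0.1,0,0,0,0],[0,0,-0.3,0,0,0,0],[0,0,-0.6,0,0,0,0],[0,0,-0.7,0,0,0,0],[0,0,-0.7,0,0,0,0],[0,0,-0.7,0,0,0,0],[0,0,-0.7,0,0,0,0],[0,0,-0.5,0,0,0,0],[0,0,-0.3,0,0,0,0],[0,0,-0.1,0,0,0,0]]
  ]
}}

```text
t: 6.08
ee_pos: [613.4, 163.7, 200.5]
ee_rot: [0.001, 0.707, 0.707, 0.001]
contact_force: [0.5, -0.2, -1.6]
finger_gap: 59.2
grasp_force: 32.9
```

>>> {"name": "carry_out", "arguments": {
  "plan": [
    [[0.2,-0.25,0,0,0,0,0],[0.4,-0.5,0,0,0,0,0],[0.5,-0.62,0,0,0,0,0],[0.55,-0.68,0,0,0,0,0],[0.55,-0.68,0,0,0,0,0],[0.55,-0.68,0,0,0,0,0],[0.55,-0.68,0,0,0,0,0],[0.5,-0.62,0,0,0,0,0],[0.35,-0.43,0,0,0,0,0],[0.15,-0.19,0,0,0,0,0]]
  ]
}}

```text
t: 6.92
ee_pos: [448.9, 294.2, 197.5]
ee_rot: [-0.001, 0.705, 0.709, -0.001]
contact_force: [-0.7, -0.2, -1.4]
finger_gap: 59.8
grasp_force: 32.9
```

>>> {"name": "carry_out", "arguments": {
  "plan": [
    [[0,0,0.2,0,0,0,0],[0,0,0.5,0,0,0,0],[0,0,0.7,0,0,0,0],[0,0,0.8,0,0,0,0],[0,0,0.8,0,0,0,0],[0,0,0.7,0,0,0,0],[0,0,0.5,0,0,0,0],[0,0,0.3,0,0,0,0],[0,0,0.15,0,0,0,0],[0,0,0.1,0,0,0,0]]
  ]
}}

```text
t: 7.75
ee_pos: [453.1, 291.6, 55.3]
ee_rot: [0.0, 0.707, 0.707, -0.0]
contact_force: [-0.3, 0.2, -1.2]
finger_gap: 59.6
grasp_force: 32.9
```

>>> {"name": "carry_out", "arguments": {
  "plan": [
    [[0,0,0.05,0,0,0,0],[0,0,0.03,0,0,0,0],[0,0,0.03,0,0,0,0],[0,0,0.03,0,0,0,0],[0,0,0,0,0,0,0],[0,0,0,0,0,0,0],[0,0,0,0,0,0,0],[0,0,0,0,0,0,0],[0,0,0,0,0,0,0],[0,0,0,0,0,0,0]]
  ]
}}

```text
t: 8.58
ee_pos: [453.3, 292.7, 53.1]
ee_rot: [0.0, 0.707, 0.707, 0.001]
contact_force: [-2.2, -1.3, 6.7]
finger_gap: 59.3
grasp_force: 33.4
```

>>> {"name": "carry_out", "arguments": {
  "plan": [
    [[0,0,0,0,0,0,0.45],[0,0,0,0,0,0,0.5],[0,0,0,0,0,0,0.6],[0,0,0,0,0,0,0.8],[0,0,0,0,0,0,1],[0,0,0,0,0,0,1],[0,0,0,0,0,0,1],[0,0,0,0,0,0,1],[0,0,-0.3,0,0,0,1],[0,0,-0.6,0,0,0,1]]
  ]
}}

```text
t: 9.42
ee_pos: [451.5, 291.4, 77.9]
ee_rot: [-0.0, 0.707, 0.707, -0.002]
contact_force: [-0.2, 0.4, 0.7]
finger_gap: 85.3
grasp_force: 0.0
```

>>> {"name": "carry_out", "arguments": {
  "plan": [
    [[0,0,-0.9,0,0,0,1],[0,0,-0.9,0,0,0,1],[0,0,-0.9,0,0,0,1],[0,0,-0.9,0,0,0,1],[0,0,-0.9,0,0,0,1],[0,0,-0.8,0,0,0,1],[-0.8,0,-0.5,0,0,0,1],[-0.9,0,0,0,0,0,1],[-0.9,0,0,0,0,0,1],[-0.9,0,0,0,0,0,1]]
  ]
}}

```text
t: 10.25
ee_pos: [452.6, 186.3, 253.7]
ee_rot: [0.0, 0.707, 0.707, 0.0]
contact_force: [0.7, -0.1, 0.1]
finger_gap: 84.9
grasp_force: 0.0
```

```bash
python3 - <<'E'
from bench import env
import cv2
a=env.read_camera("top")["pixels"][:,:,::-1]
cv2.imwrite("pics/t2.png",cv2.resize(a[170:350,90:390],(800,480),interpolation=cv2.INTER_CUBIC))
E
```

```text
(no output)
```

View pics/t2.png

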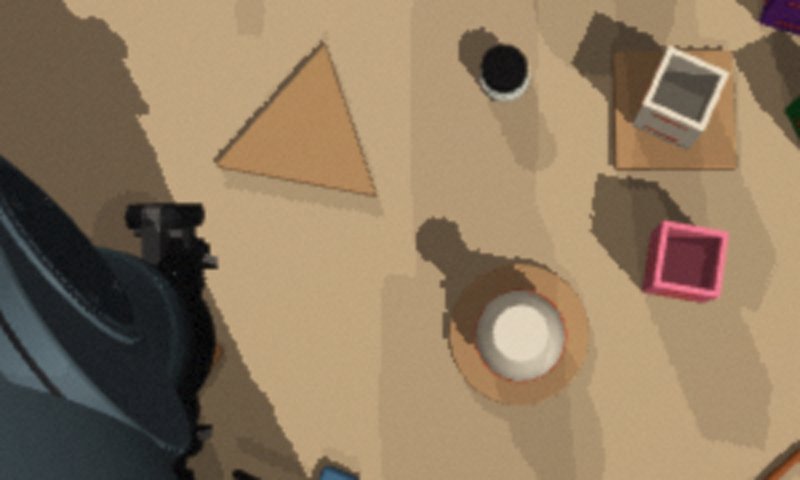

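The triangle is now fully visible, with centre near native pixel (204.4,220). The vase lip is at crop (521,333) and the colour dish and jar are undisturbed. Next is the vase.

>>> {"name": "carry_out", "arguments": {
  "plan": [
    [[-0.5,0,0,0,0,0,1],[-0.7,0.05,0,0,0,0,1],[-0.8,0.05,0,0,0,0,1],[-0.8,0.05,0,0,0,0,1],[-0.8,0.05,0,0,0,0,1],[-0.8,0.05,0,0,0,0,1],[-0.7,0,0,0,0,0,1],[-0.6,0,0,0,0,0,1],[-0.35,0,0,0,0,0,1],[0,0,0,0,0,0,1]]
  ]
}}

```text
t: 11.13
ee_pos: [460.3, 3.7, 253.0]
ee_rot: [0.0, 0.708, 0.706, -0.0]
contact_force: [-0.8, 0.5, 0.7]
finger_gap: 85.6
grasp_force: 0.0
```

```bash
python3 - <<'E'
from bench import env
from h import *
import cv2
c=env.read_camera("wrist");a=c["pixels"][:,:,::-1].copy()
pickle.dump(c,open("w2.pkl","wb"))
K=np.array(c["intrinsics"]);s=env.state();print(s["ee_pos"])
for p in [(459.6,5,134),(461.8,5,12)]:
    v=K@(np.array(c["R"])@p+np.array(c["t"])); print(v[:2]/v[2])
cv2.imwrite("pics/w2.png",a)
E
```

```text
[460.34422731   5.46306256 253.05534148]
[271.67765271 206.03612814]
[273.58622821 173.03372373]
```

View pics/w2.png

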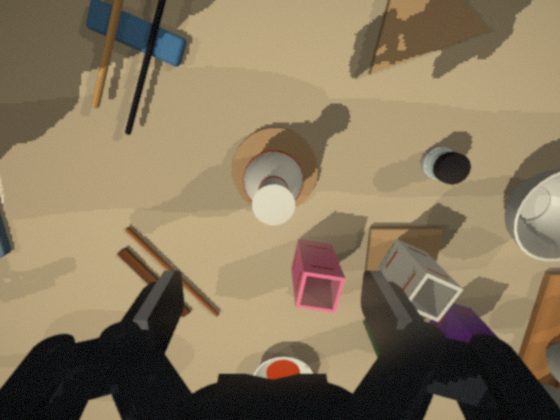

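The wrist view shows the vase lip at (274,203), within 2 mm of the prediction. Descending on the neck.

>>> {"name": "carry_out", "arguments": {
  "plan": [
    [[0.05,0,0.3,0,0,0,1],[0,0,0.6,0,0,0,1],[0,0,0.7,0,0,0,1],[0,0,0.7,0,0,0,1],[0,0,0.7,0,0,0,1],[0,0,0.7,0,0,0,1],[0,0,0.6,0,0,0,1],[0,0,0.4,0,0,0,1],[0,0,0.3,0,0,0,1],[0,0,0,0,0,0,1]]
  ]
}}

```text
t: 12.02
ee_pos: [459.0, 8.8, 101.1]
ee_rot: [-0.001, 0.706, 0.708, -0.001]
contact_force: [-0.3, -0.3, 0.3]
finger_gap: 85.4
grasp_force: 0.0
```

>>> {"name": "carry_out", "arguments": {
  "plan": [
    [[0,0,0,0,0,0,0.6],[0,0,0,0,0,0,0.3],[0,0,0,0,0,0,0],[0,0,0,0,0,0,-0.15],[0,0,0,0,0,0,-0.25],[0,0,0,0,0,0,-0.3],[0,0,0,0,0,0,-0.35],[0,0,0,0,0,0,-0.5],[0,0,0,0,0,0,-0.6],[0,0,0,0,0,0,-0.6]]
  ],
  "squeeze": 40
}}

```text
t: 12.85
ee_pos: [461.3, 7.3, 103.5]
ee_rot: [0.001, 0.707, 0.707, 0.001]
contact_force: [0.1, -0.2, 6.0]
finger_gap: 29.0
grasp_force: 37.6
```

>>> {"name": "carry_out", "arguments": {
  "plan": [
    [[0,0,-0.1,0,0,0,-0.6],[0,0,-0.3,0,0,0,-0.6],[0,0,-0.5,0,0,0,-0.6],[0,0,-0.6,0,0,0,-0.6],[0,0,-0.6,0,0,0,-0.6],[0,0,-0.5,0,0,0,-0.6],[0,0,-0.4,0,0,0,-0.6],[0,0,-0.3,0,0,0,-0.6],[0,0,-0.1,0,0,0,-0.6],[0,0,0,0,0,0,-0.6]]
  ]
}}

```text
t: 13.68
ee_pos: [460.5, 7.2, 205.3]
ee_rot: [0.0, 0.707, 0.707, 0.0]
contact_force: [1.0, 0.4, -3.2]
finger_gap: 29.1
grasp_force: 39.0
```

>>> {"name": "carry_out", "arguments": {
  "plan": [
    [[0.2,0.2,0,0,0,0,-0.6],[0.4,0.4,0,0,0,0,-0.6],[0.6,0.6,0,0,0,0,-0.6],[0.7,0.7,0,0,0,0,-0.6],[0.8,0.7,0,0,0,0,-0.6],[0.8,0.7,0,0,0,0,-0.6],[0.7,0.7,0,0,0,0,-0.6],[0.6,0.6,0,0,0,0,-0.6],[0.4,0.37,0,0,0,0,-0.6],[0.18,0.15,0,0,0,0,-0.6]]
  ]
}}

```text
t: 14.52
ee_pos: [614.5, 172.0, 203.2]
ee_rot: [-0.001, 0.706, 0.708, 0.0]
contact_force: [0.1, 0.4, -1.6]
finger_gap: 29.2
grasp_force: 39.1
```

```bash
python3 - <<'E'
from bench import env
import cv2,numpy as np
a=env.read_camera("scene")["pixels"][120:330,190:470,::-1]
b=env.read_camera("top")["pixels"][170:350,90:390,::-1]
cv2.imwrite("pics/s3.png",np.hstack([cv2.resize(a,(400,300)),cv2.resize(b,(400,300))]))
s=env.state();print(s["ee_pos"],s["grasp_force"],s["contact_force"])
E
```

```text
[613.50081263 170.22193907 203.43025328] 39.13554495555218 [-1.63433397 -0.39918452 -2.37477325]
```

View pics/s3.png

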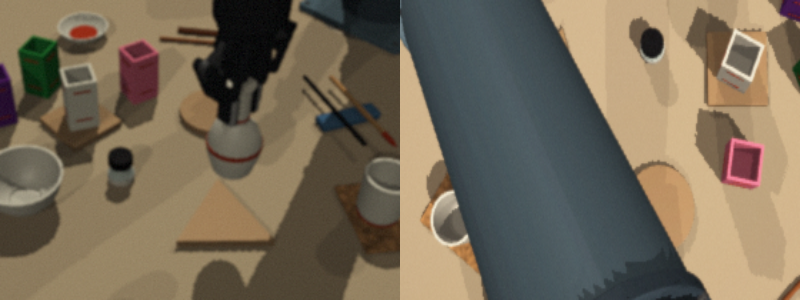

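The vase hangs upright in the grip above the triangle, and the cup stands on the mat. Lowering now.

>>> {"name": "carry_out", "arguments": {
  "plan": [
    [[-0.05,0,0.2,0,0,0,-0.6],[0,0,0.5,0,0,0,-0.6],[0,0,0.6,0,0,0,-0.6],[0,0,0.6,0,0,0,-0.6],[0,0,0.5,0,0,0,-0.6],[0,0,0.4,0,0,0,-0.6],[0,0,0.3,0,0,0,-0.6],[0,0,0.15,0,0,0,-0.6],[0,0,0.05,0,0,0,-0.6],[0,0,0,0,0,0,-0.6]]
  ]
}}

```text
t: 15.45
ee_pos: [614.0, 167.1, 105.9]
ee_rot: [0.0, 0.707, 0.707, 0.0]
contact_force: [1.0, 0.1, -1.2]
finger_gap: 28.9
grasp_force: 39.1
```

>>> {"name": "carry_out", "arguments": {
  "plan": [
    [[0,0,0.03,0,0,0,-0.6],[0,0,0.03,0,0,0,-0.6],[0,0,0.03,0,0,0,-0.6],[0,0,0,0,0,0,-0.6],[0,0,0,0,0,0,-0.6],[0,0,0,0,0,0,-0.6],[0,0,0,0,0,0,-0.6],[0,0,0,0,0,0,-0.6],[0,0,0,0,0,0,-0.6],[0,0,0,0,0,0,-0.6]]
  ]
}}

```text
t: 16.28
ee_pos: [614.4, 167.4, 103.6]
ee_rot: [0.0, 0.707, 0.707, 0.0]
contact_force: [0.3, 0.2, 4.2]
finger_gap: 28.8
grasp_force: 38.9
```

>>> {"name": "carry_out", "arguments": {
  "plan": [
    [[0,0,0,0,0,0,-0.3],[0,0,0,0,0,0,-0.25],[0,0,0,0,0,0,-0.15],[0,0,0,0,0,0,0],[0,0,0,0,0,0,0.3],[0,0,0,0,0,0,0.7],[0,0,0,0,0,0,1],[0,0,0,0,0,0,1],[0,0,0,0,0,0,1],[0,0,-0.3,0,0,0,1]]
  ]
}}

```text
t: 17.12
ee_pos: [612.6, 166.7, 110.7]
ee_rot: [-0.001, 0.707, 0.707, -0.001]
contact_force: [-0.3, 0.3, -0.0]
finger_gap: 85.0
grasp_force: 0.0
```

>>> {"name": "carry_out", "arguments": {
  "plan": [
    [[0,0,-0.5,0,0,0,1],[0,0,-0.7,0,0,0,1],[0,0,-0.8,0,0,0,1],[0,0,-0.8,0,0,0,1],[0,0,-0.8,0,0,0,1],[0,0,-0.6,0,0,0,1],[0,0,-0.4,0,0,0,1],[0,0,0,0,0,0,1],[0,0,0,0,0,0,1],[0,0,0,0,0,0,1]]
  ]
}}

```text
t: 17.95
ee_pos: [613.2, 166.8, 248.7]
ee_rot: [-0.0, 0.707, 0.707, -0.001]
contact_force: [0.2, 0.1, 0.2]
finger_gap: 85.0
grasp_force: 0.0
```

>>> {"name": "carry_out", "arguments": {
  "plan": [
    [[-0.6,0.05,0,0,0,0,1],[-1,0.05,0,0,0,0,1],[-1,0.05,0,0,0,0,1],[-1,0.05,0,0,0,0,1],[-1,0.05,0,0,0,0,1],[-1,0.1,0,0,0,0,1],[-1,0.1,0,0,0,0,1],[-1,0.1,0,0,0,0,1],[-1,0,0,0,0,0,1],[-0.72,0,0,0,0,0,1]]
  ]
}}

```text
t: 18.78
ee_pos: [629.4, -116.0, 248.1]
ee_rot: [-0.001, 0.708, 0.706, -0.001]
contact_force: [0.6, -0.8, -0.5]
finger_gap: 85.5
grasp_force: 0.0
```

>>> {"name": "carry_out", "arguments": {
  "plan": [
    [[0,0,0,0,0,5.2,1],[0,0,0,0,0,5.2,1],[0,0,0,0,0,5.2,1],[0,0,0,0,0,5.2,1],[0,0,0,0,0,5.2,1],[0,0,0,0,0,0,1],[0,0,0,0,0,0,1],[0,0,0,0,0,0,1],[0,0,0,0,0,0,1],[0,0,0,0,0,0,1]]
  ]
}}

```text
t: 19.62
ee_pos: [630.4, -112.4, 249.8]
ee_rot: [-0.0, 0.848, 0.531, -0.0]
contact_force: [-0.4, 0.4, 0.2]
finger_gap: 85.3
grasp_force: 0.0
```

```bash
python3 - <<'E'
from bench import env
import cv2
from h import *
c=env.read_camera("wrist");pickle.dump(c,open("w4.pkl","wb"))
a=cv2.resize(c["pixels"][100:310,140:420,::-1],(560,420),interpolation=cv2.INTER_CUBIC)
b=cv2.resize(env.read_camera("top")["pixels"][170:270,150:240,::-1],(240,267),interpolation=cv2.INTER_CUBIC)
im=np.zeros((420,800,3),np.uint8);im[:,:560]=a;im[:267,560:]=b
cv2.imwrite("pics/w4.png",im)
K=np.array(c["intrinsics"])
for p in [(629.5,-113,97),(459.6,5,134)]:
    v=K@(np.array(c["R"])@p+np.array(c["t"])); print(v[:2]/v[2])
s=env.state();print(s["ee_pos"],s["ee_rot"])
E
```

```text
[272.20573984 196.47130297]
[ 12.67068837 171.32253468]
[ 630.43561976 -112.44803025  249.97106709] [-7.54322695e-05  8.47806431e-01  5.30305807e-01 -3.93545224e-05]
```

View pics/w4.png

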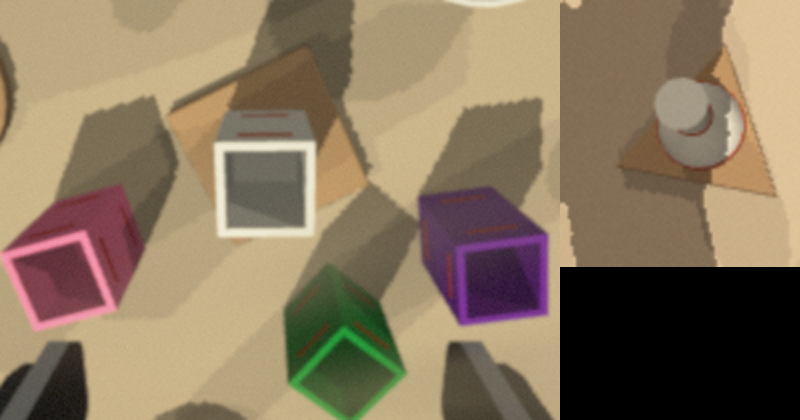

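The wrist view shows the pot rim square to the fingers, centred at about (272.7,194.5). The vase stands in the middle of the triangle. Descending.

>>> {"name": "carry_out", "arguments": {
  "plan": [
    [[0,0,0.4,0,0,0,1],[0,0,0.7,0,0,0,1],[0,0,0.9,0,0,0,1],[0,0,0.9,0,0,0,1],[0,0,0.9,0,0,0,1],[0,0,0.9,0,0,0,1],[0,0,0.7,0,0,0,1],[0,0,0.5,0,0,0,1],[0,0,0.27,0,0,0,1],[0,0,0,0,0,0,1]]
  ]
}}

```text
t: 20.55
ee_pos: [629.3, -112.2, 63.0]
ee_rot: [-0.001, 0.848, 0.53, -0.001]
contact_force: [0.1, 0.2, 0.3]
finger_gap: 85.4
grasp_force: 0.0
```

>>> {"name": "carry_out", "arguments": {
  "plan": [
    [[0,0,0,0,0,0,0.6],[0,0,0,0,0,0,0.4],[0,0,0,0,0,0,0.25],[0,0,0,0,0,0,0.15],[0,0,0,0,0,0,0.1],[0,0,0,0,0,0,0],[0,0,0,0,0,0,-0.1],[0,0,0,0,0,0,-0.2],[0,0,0,0,0,0,-0.2],[0,0,0,0,0,0,-0.2]]
  ]
}}

```text
t: 21.38
ee_pos: [631.0, -112.4, 65.9]
ee_rot: [0.0, 0.848, 0.53, 0.0]
contact_force: [-2.3, 0.7, 6.2]
finger_gap: 45.7
grasp_force: 41.6
```

>>> {"name": "carry_out", "arguments": {
  "plan": [
    [[0,0,-0.1,0,0,0,-0.2],[0,0,-0.3,0,0,0,-0.2],[0,0,-0.5,0,0,0,-0.2],[0,0,-0.7,0,0,0,-0.2],[0,0,-0.8,0,0,0,-0.2],[0,0,-0.8,0,0,0,-0.2],[0,0,-0.6,0,0,0,-0.2],[0,0,-0.4,0,0,0,-0.2],[0,0,-0.2,0,0,0,-0.2],[0,0,0,0,0,0,-0.2]]
  ]
}}

```text
t: 22.22
ee_pos: [631.1, -112.5, 198.6]
ee_rot: [0.001, 0.848, 0.53, 0.001]
contact_force: [0.4, -0.0, -1.7]
finger_gap: 45.9
grasp_force: 41.3
```

>>> {"name": "carry_out", "arguments": {
  "plan": [
    [[0.05,-0.25,0,0,0,0,-0.2],[0.08,-0.5,0,0,0,0,-0.2],[0.12,-0.75,0,0,0,0,-0.2],[0.14,-0.9,0,0,0,0,-0.2],[0.15,-0.95,0,0,0,0,-0.2],[0.15,-0.95,0,0,0,0,-0.2],[0.15,-0.9,0,0,0,0,-0.2],[0.12,-0.75,0,0,0,0,-0.2],[0.08,-0.5,0,0,0,0,-0.2],[0.05,-0.3,0,0,0,0,-0.2]]
  ]
}}

```text
t: 23.05
ee_pos: [459.6, 7.0, 195.8]
ee_rot: [-0.001, 0.847, 0.531, -0.002]
contact_force: [0.5, -1.1, -2.6]
finger_gap: 45.6
grasp_force: 41.4
```

>>> {"name": "carry_out", "arguments": {
  "plan": [
    [[0,0,0.2,0,0,0,-0.2],[0,0,0.5,0,0,0,-0.2],[0,0,0.7,0,0,0,-0.2],[0,0,0.8,0,0,0,-0.2],[0,0,0.8,0,0,0,-0.2],[0,0,0.6,0,0,0,-0.2],[0,0,0.4,0,0,0,-0.2],[0,0,0.2,0,0,0,-0.2],[0,0,0.1,0,0,0,-0.2],[0,0,0,0,0,0,-0.2]]
  ]
}}

```text
t: 23.88
ee_pos: [462.9, 5.5, 67.4]
ee_rot: [-0.0, 0.848, 0.53, -0.0]
contact_force: [-0.5, -0.4, -1.9]
finger_gap: 45.6
grasp_force: 41.4
```

>>> {"name": "carry_out", "arguments": {
  "plan": [
    [[0,0,0.03,0,0,0,-0.2],[0,0,0.03,0,0,0,-0.2],[0,0,0.03,0,0,0,-0.2],[0,0,0.03,0,0,0,-0.2],[0,0,0,0,0,0,-0.2],[0,0,0,0,0,0,-0.2],[0,0,0,0,0,0,-0.2],[0,0,0,0,0,0,-0.2],[0,0,0,0,0,0,-0.2],[0,0,0,0,0,0,-0.2]]
  ]
}}

```text
t: 24.72
ee_pos: [463.4, 5.7, 65.8]
ee_rot: [0.001, 0.848, 0.53, 0.001]
contact_force: [-2.8, -0.4, 13.3]
finger_gap: 45.7
grasp_force: 42.8
```

>>> {"name": "carry_out", "arguments": {
  "plan": [
    [[0,0,-0.03,0,0,0,-0.2],[0,0,0,0,0,0,0.1],[0,0,0,0,0,0,0.15],[0,0,0,0,0,0,0.25],[0,0,0,0,0,0,0.5],[0,0,0,0,0,0,0.8],[0,0,0,0,0,0,1],[0,0,0,0,0,0,1],[0,0,0,0,0,0,1],[0,0,-0.3,0,0,0,1]]
  ]
}}

```text
t: 25.55
ee_pos: [461.7, 5.7, 73.5]
ee_rot: [-0.001, 0.848, 0.53, -0.001]
contact_force: [-0.0, -0.6, 0.1]
finger_gap: 85.2
grasp_force: 0.0
```

>>> {"name": "carry_out", "arguments": {
  "plan": [
    [[0,0,-0.6,0,0,0,1],[0,0,-0.8,0,0,0,1],[0,0,-0.9,0,0,0,1],[0,0,-0.9,0,0,0,1],[0,0,-0.9,0,0,0,1],[0,0,-0.9,0,0,-5.2,1],[0,0,-0.5,0,0,-5.2,1],[0,0,-0.3,0,0,-5.2,1],[0,0,0,0,0,-5.2,1],[0,0,0,0,0,-5.2,1]]
  ]
}}

```text
t: 26.38
ee_pos: [463.1, 5.7, 249.7]
ee_rot: [0.001, 0.705, 0.709, 0.001]
contact_force: [-0.1, 0.4, -0.2]
finger_gap: 85.6
grasp_force: 0.0
```

>>> {"name": "carry_out", "arguments": {
  "plan": [
    [[0.7,-0.05,0,0,0,0,1],[1,-0.05,0,0,0,0,1],[1,-0.05,0,0,0,0,1],[1,-0.05,0,0,0,0,1],[1,-0.05,0,0,0,0,1],[1,-0.05,0,0,0,0,1],[1,-0.05,0,0,0,0,1],[1,0,0,0,0,0,1],[1,0,0,0,0,0,1],[0.8,0,0,0,0,0,1]]
  ]
}}

```text
t: 27.22
ee_pos: [451.5, 293.1, 249.0]
ee_rot: [-0.0, 0.706, 0.708, 0.0]
contact_force: [0.6, -0.1, 1.1]
finger_gap: 85.4
grasp_force: 0.0
```

```bash
python3 - <<'E'
from bench import env
import cv2
from h import *
c=env.read_camera("wrist");pickle.dump(c,open("w5.pkl","wb"))
b=cv2.resize(env.read_camera("top")["pixels"][170:330,230:390,::-1],(400,400),interpolation=cv2.INTER_CUBIC)
a=cv2.resize(c["pixels"][60:270,140:350,::-1],(400,400),interpolation=cv2.INTER_CUBIC)
cv2.imwrite("pics/w5.png",np.hstack([a,b]))
K=np.array(c["intrinsics"])
for p in [(452,292,78)]:
    v=K@(np.array(c["R"])@p+np.array(c["t"])); print(v[:2]/v[2])
s=env.state();print(s["ee_pos"])
E
```

```text
[272.87744892 191.66157574]
[450.65002926 295.56367509 249.24831073]
```

View pics/w5.png

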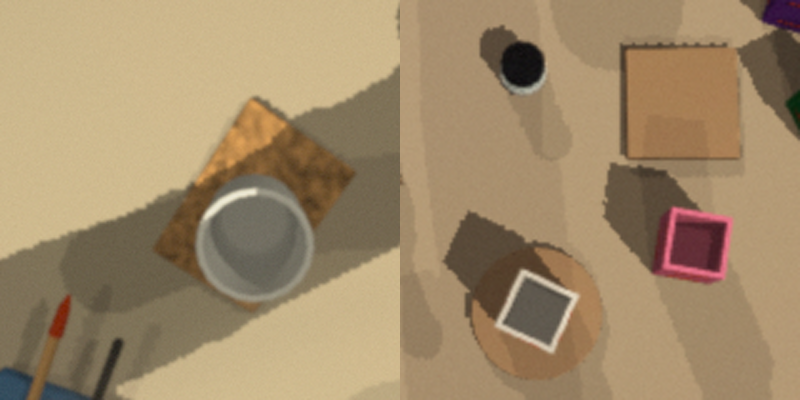

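The pot is centred on the round setter, and the cup stands upright on the mat at about native (274,188). Picking up the cup now.

>>> {"name": "carry_out", "arguments": {
  "plan": [
    [[0,0.05,0.4,0,0,0,1],[0,0,0.8,0,0,0,1],[0,0,0.9,0,0,0,1],[0,0,0.9,0,0,0,1],[0,0,0.9,0,0,0,1],[0,0,0.9,0,0,0,1],[0,0,0.8,0,0,0,1],[0,0,0.6,0,0,0,1],[0,0,0.3,0,0,0,1],[0,0,0.1,0,0,0,1]]
  ]
}}

```text
t: 28.15
ee_pos: [453.0, 288.5, 48.6]
ee_rot: [0.0, 0.707, 0.707, -0.002]
contact_force: [-0.3, 0.2, -0.2]
finger_gap: 85.0
grasp_force: 0.0
```

>>> {"name": "carry_out", "arguments": {
  "plan": [
    [[0,0,0,0,0,0,0.6],[0,0,0,0,0,0,0.45],[0,0,0,0,0,0,0.35],[0,0,0,0,0,0,0.2],[0,0,0,0,0,0,0.1],[0,0,0,0,0,0,0],[0,0,0,0,0,0,0],[0,0,0,0,0,0,0],[0,0,0,0,0,0,0],[0,0,0,0,0,0,0]]
  ],
  "squeeze": 30
}}

```text
t: 28.98
ee_pos: [454.2, 291.0, 51.4]
ee_rot: [0.0, 0.707, 0.707, 0.001]
contact_force: [-1.8, -0.8, 7.1]
finger_gap: 59.6
grasp_force: 32.7
```

>>> {"name": "carry_out", "arguments": {
  "plan": [
    [[0,0,-0.1,0,0,0,0],[0,0,-0.3,0,0,0,0],[0,0,-0.6,0,0,0,0],[0,0,-0.8,0,0,0,0],[0,0,-0.8,0,0,0,0],[0,0,-0.8,0,0,0,0],[0,0,-0.8,0,0,0,0],[0,0,-0.8,0,0,0,0],[0,0,-0.5,0,0,0,0],[0,0,-0.2,0,0,0,0]]
  ]
}}

```text
t: 29.82
ee_pos: [454.6, 291.6, 224.4]
ee_rot: [0.001, 0.707, 0.707, 0.002]
contact_force: [1.1, -0.0, -1.8]
finger_gap: 59.5
grasp_force: 32.9
```

>>> {"name": "carry_out", "arguments": {
  "plan": [
    [[-0.3,0.13,0,0,0,0,0],[-0.6,0.26,0,0,0,0,0],[-0.8,0.35,0,0,0,0,0],[-0.8,0.35,0,0,0,0,0],[-0.8,0.35,0,0,0,0,0],[-0.8,0.35,0,0,0,0,0],[-0.8,0.35,0,0,0,0,0],[-0.8,0.35,0,0,0,0,0],[-0.8,0.35,0,0,0,0,0],[-0.8,0.35,0,0,0,0,0]]
  ]
}}

```text
t: 30.65
ee_pos: [548.9, 69.2, 219.8]
ee_rot: [-0.001, 0.707, 0.707, -0.001]
contact_force: [0.8, -0.2, -0.3]
finger_gap: 59.8
grasp_force: 32.9
```

>>> {"name": "carry_out", "arguments": {
  "plan": [
    [[-0.8,0.35,0,0,0,0,0],[-0.8,0.35,0,0,0,0,0],[-0.8,0.35,0,0,0,0,0],[-0.8,0.35,0,0,0,0,0],[-0.8,0.35,0,0,0,0,0],[-0.8,0.35,0,0,0,0,0],[-0.7,0.3,0,0,0,0,0],[-0.5,0.2,0,0,0,0,0],[-0.27,0.11,0,0,0,0,0],[0,0,0,0,0,0,0]]
  ]
}}

```text
t: 31.48
ee_pos: [630.5, -118.8, 220.1]
ee_rot: [-0.0, 0.708, 0.706, -0.001]
contact_force: [-0.6, -0.6, -1.7]
finger_gap: 59.7
grasp_force: 32.9
```

```bash
python3 - <<'E'
from bench import env
import cv2
from h import *
c=env.read_camera("wrist")
b=cv2.resize(env.read_camera("scene")["pixels"][120:280,180:400,::-1],(440,320))
a=cv2.resize(c["pixels"][100:380,140:420,::-1],(320,320))
cv2.imwrite("pics/w6.png",np.hstack([a,b]))
s=env.state();print(s["ee_pos"],s["grasp_force"])
E
```

```text
[ 630.27533307 -114.98772778  220.76959088] 32.886398277096305
```

View pics/w6.png

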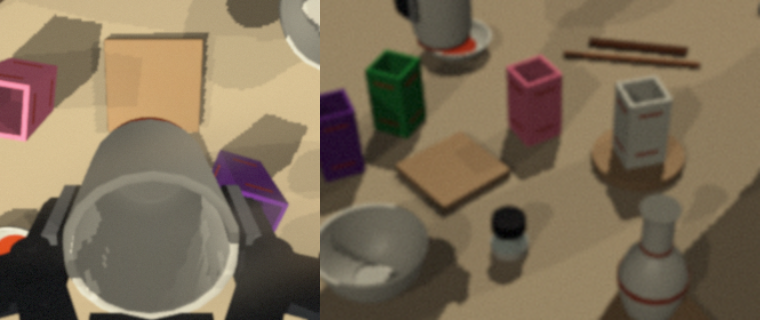

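The cup is held upright, in line with the square setter (columns 150 and 153). Lowering.

>>> {"name": "carry_out", "arguments": {
  "plan": [
    [[0,0,0.3,0,0,0,0],[0,0,0.6,0,0,0,0],[0,0,0.8,0,0,0,0],[0,0,0.9,0,0,0,0],[0,0,0.9,0,0,0,0],[0,0,0.8,0,0,0,0],[0,0,0.6,0,0,0,0],[0,0,0.3,0,0,0,0],[0,0,0.15,0,0,0,0],[0,0,0.03,0,0,0,0]]
  ]
}}

```text
t: 32.42
ee_pos: [630.5, -115.3, 59.4]
ee_rot: [-0.0, 0.707, 0.708, -0.0]
contact_force: [0.1, 0.0, -1.4]
finger_gap: 59.9
grasp_force: 32.9
```

>>> {"name": "carry_out", "arguments": {
  "plan": [
    [[0,0,0.03,0,0,0,0],[0,0,0.03,0,0,0,0],[0,0,0.03,0,0,0,0],[0,0,0.03,0,0,0,0],[0,0,0.03,0,0,0,0],[0,0,0,0,0,0,0],[0,0,0,0,0,0,0],[0,0,0,0,0,0,0],[0,0,0,0,0,0,0],[0,0,0,0,0,0,0]]
  ]
}}

```text
t: 33.25
ee_pos: [631.5, -116.5, 57.4]
ee_rot: [0.001, 0.707, 0.707, 0.0]
contact_force: [-4.6, 0.4, 9.7]
finger_gap: 59.8
grasp_force: 33.9
```

>>> {"name": "carry_out", "arguments": {
  "plan": [
    [[0,0,0,0,0,0,0.45],[0,0,0,0,0,0,0.5],[0,0,0,0,0,0,0.6],[0,0,0,0,0,0,0.8],[0,0,0,0,0,0,1],[0,0,0,0,0,0,1],[0,0,0,0,0,0,1],[0,0,0,0,0,0,1],[0,0,-0.3,0,0,0,1],[0,0,-0.6,0,0,0,1]]
  ]
}}

```text
t: 34.08
ee_pos: [629.1, -116.1, 81.0]
ee_rot: [-0.002, 0.707, 0.707, -0.001]
contact_force: [0.4, -0.9, -0.5]
finger_gap: 85.4
grasp_force: 0.0
```

>>> {"name": "carry_out", "arguments": {
  "plan": [
    [[0,0,-0.9,0,0,0,1],[0,0,-0.9,0,0,0,1],[0,0,-0.9,0,0,0,1],[0,0,-0.9,0,0,0,1],[0,0,-0.9,0,0,0,1],[0,0,-0.8,0,0,0,1],[-0.7,0,-0.4,0,0,0,1],[-0.9,-0.3,0,0,0,0,1],[-0.9,-0.3,0,0,0,0,1],[-0.9,-0.3,0,0,0,0,1]]
  ]
}}

```text
t: 34.92
ee_pos: [603.6, -219.2, 254.6]
ee_rot: [0.001, 0.707, 0.708, 0.0]
contact_force: [0.6, -0.5, 0.2]
finger_gap: 85.4
grasp_force: 0.0
```

>>> {"name": "carry_out", "arguments": {
  "plan": [
    [[-0.9,-0.4,0,0,0,0,1],[-0.9,-0.4,0,0,0,0,1],[-0.9,-0.4,0,0,0,0,1],[-0.9,-0.4,0,0,0,0,1],[-0.9,-0.4,0,0,0,0,1],[-0.9,-0.4,0,0,0,0,1],[-0.6,-0.3,0,0,0,0,1],[-0.3,-0.1,0,0,0,0,1],[0,0,0,0,0,0,1],[0,0,0,0,0,0,1]]
  ]
}}

```text
t: 35.75
ee_pos: [520.6, -406.3, 253.7]
ee_rot: [-0.0, 0.707, 0.707, 0.001]
contact_force: [1.2, 0.7, -0.2]
finger_gap: 85.5
grasp_force: 0.0
```

```bash
python3 - <<'E'
from bench import env
import cv2
b=cv2.resize(env.read_camera("top")["pixels"][170:350,150:390,::-1],(800,600),interpolation=cv2.INTER_CUBIC)
cv2.imwrite("pics/t7.png",b)
E
```

```text
(no output)
```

View pics/t7.png

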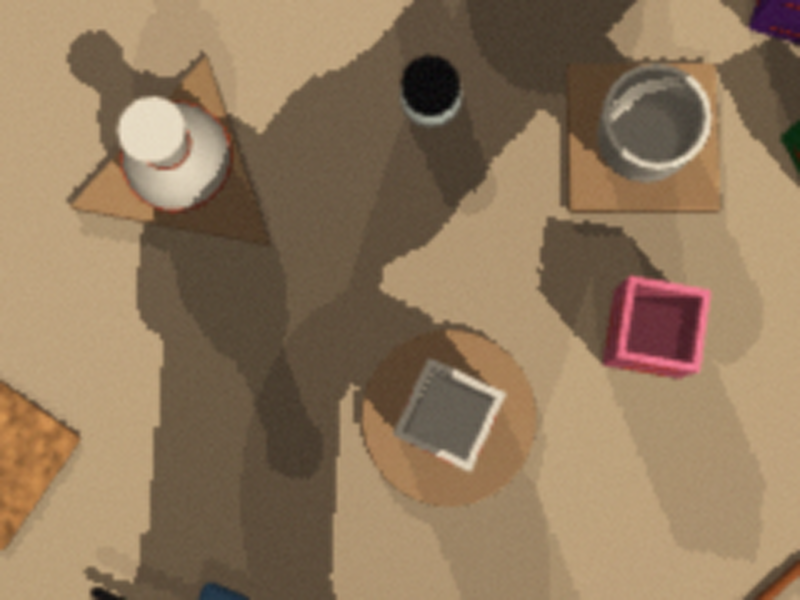

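The top view shows the vase on the triangle (lip at (153,132)), the cup on the square (rim at (657,122)) and the pot on the round setter (450,414), all upright. I'll compute the offsets and hand in if they hold.

```bash
python3 - <<'E'
from bench import env
from h import *
f=lambda x,y:(150+x*.3,170+y*.3)
g=lambda p,zp,c,zc:(bp("top",f(*p),zp)-bp("top",f(*c),zc)).round(1)
o=[g((657,122),84,(644.5,136.5),12),g((153,132),134,((204+69+269)/3,(53+205+244)/3),12),g((450,414),97,(449,415),12)]
print(o)
if max(np.linalg.norm(v) for v in o)<8: print(env.hand_in())
E
```

```text
[array([-5.4,  1.9]), array([-1.8, -4.7]), array([-1. , -0.2])]
the job is handed in; nothing more can be done
None
```

I handed the job in at about 36 s with all three pieces upright on their setters. By the last top-camera picture, the vase is about 5 mm off the triangle's middle, the cup about 6 mm off the square's, and the pot about 1 mm off the round's; the judge returned no verdict.

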